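# Slide the loaded die under the badge press and press it

### The arm

A 6-joint arm with a two-finger parallel gripper is mounted at the origin on the work surface. World frame = base frame: x ahead of the robot, y to its left, z up, the work surface at z = 0. Lengths are in mm, angles in rad, forces in N, time in s.
With the tool pointing down it reaches from about 350 to 975 mm from the base axis. Payload 7.1 kg.
Tool frame: the origin (TCP) lies between the finger pads; the fingertips stand 19 mm ahead of it and the grasp point (between the pads) is the TCP; y points along the fingers, z is the direction in which the jaws open and shut, and the axes are right-handed (so a half turn about y gives the same grasp; the last joint's range is limited). The gripper opens to 88 mm and grips with 3 to 60 N. Pads are 20 mm wide; open, the fingers measure 115 mm over their backs; the gripper's body (75 mm by 178 mm) begins 61 mm behind the grasp point.
Start: joints at [1.175, 0.423, 1.63, -0, 1.089, -0.019], TCP at [229.935, 581.15, 241.675] pointing down, gripper open.
Joint ranges: [-3, 3], [-0.9, 2.11], [0.09, 2.58], [-1.31, 4.45], [0.11, 2.69], [-2.54, 2.54]. Speed limits (rad/s): [2.39, 2.39, 3.01, 3.14, 3.14, 3.14].

### API

Orientations are given as a rotation vector (axis times angle).
In Python, from workcell import ctrl gives the robot as it stands.
- The arm moves only by the tool servo_tool, never from a script. Its argument "moves" is text: rows parted by semicolons, each of 6 numbers parted by spaces: the shift along the world's x, y, z in m, then the turn, a rotation vector about the world's x, y, z in degrees. A call has 1 to 8 rows; each row is the pose to reach, as a shift and turn from the pose commanded when the call began; what a row does not reach only later rows make up. A row lasts 1/8 s, in which the tool goes at most 62.5 mm and 10.7 degrees, less where a joint would pass 70% of its speed; a pose out of reach is approached as far as the arm can. A call with a gripper value outside its range is refused whole. "hand" is the closure in counts, from 0 (fully open) to 255 (shut), set as the call begins (left out, the last holds). The fingers move at their own pace and stop on an object; the grip force is fixed at half the most. Time passes only in rows, so rows that repeat a pose let the fingers close. It gives the time, the measured TCP pose, the force and the opening at its end, in the units of the state.
- ctrl.get_obs(): the state, without advancing time (a new reading comes with each control period).
- ctrl.get_image(name): name is "side" or "top"; returns a dict with "pixels" (480x640x3 uint8, red, green, blue), "depth" (480x640 float32, mm along the optical axis (not along the pixel's ray), 0 where there is no reading), "vertical_fov" (degrees; the focal length in pixels is half the picture's height over the tangent of half this angle, whatever the lens; pixels are square), "cx", "cy" (the principal point, pixels), "k1" (the pictures are not rectified: a ray, as slopes to the right and down, at radius r is drawn at 1 + k1 r^2 times it, then the intrinsics apply), "xyz" and "attitude" of the camera in the world. Camera axes: x right, y up, looking along -z (the intrinsics and any distortion apply to the point x, -y, -z); pixel columns grow to the right and rows downward; lengths in mm; the calibration is good to about 2 mm. A picture is of the moment at which its call begins.
- ctrl.close_job(): hands the job in, once; it reports no verdict.
The state is a dict: "t": time; "qpos": joint angles; "qvel": joint speeds; "joint_torque": joint torques, N m; "ee_pos": TCP position; "orientation": TCP orientation; "ft_force": force on the tool from outside, world axes, zero at the start; "moment": the same for the moment, N m; "width": finger opening in mm.
Only numpy, scipy, OpenCV 4.12 (cv2) and the standard library are available. Lean on these libraries where they do the work, as an engineer would, in place of code of your own. Each camera call takes 0.05 s, during which the arm holds its last target.

### The job

Make the first stroke on the badge press: push the two-die slide along its guide, without lifting it, until it is fully home against its stop with the die that holds the printed badge (blue, yellow and orange) directly under the ram. Then push the lever all the way down and let it come back up. Leave everything else on the table where it is.

Things in the scene. Friction and masses are not known exactly. Their poses are not given: they have to be found in the camera images.
- press: Red hand badge press, fixed; place and yaw vary. Origin on the table (z = 0) under the ram axis; z up; -x is the open operator side (lever side, roughly towards the robot), +x the column side; the slide runs along y. Base plate x -95 to +155, y -135 to +135, 12 mm thick. Column 46 mm wide (y), x +80 to +135.
- head (a point): Underside of the press head, on the ram axis, 120 mm above the table. The head is 46 mm wide (y), press x -20 to +135, z 120 to 160; the lever fork on it reaches z = 185. The round bush round the ram hangs to z = 112.
- ram_axis (a point): Point on the ram's vertical axis, 46 mm above the table, level with the die cups' rims; fixed to the press. The upper die on the ram, 58 mm across, 22 mm high, has its underside at z = 75 mm with the lever up and 47 mm with it down.
- guide (a point): Middle of the guide's front edge (press x -33, y 0), 23 mm above the table. Two steel rails, 12 mm wide, 11 mm high (tops at z = 23 mm), run along press y from -135 to +135, inner faces at x = -33 and +33. The front (-x) rail has a gap from y = -60 to +60: its two ends are the stops for the slide's lug.
- slide: Loose aluminium bar with two die cups, 280 (y) x 64 (x) x 10 mm, about 0.7 kg, lying between the rails with 1 mm play each side, free to slide along y; axes parallel to the press's. Origin: centre of its underside, 12 mm above the table. Home: origin 50 mm to +y or -y of the press origin, one cup then under the ram. Starts near the middle. Sliding takes some 3 to 8 N.
- stop_lug (a point): Tip of the slide's dark stop lug, 20 mm wide, in the middle of its -x edge, 10 mm above its underside. It runs in the gap of the front rail and meets a rail end when the slide is home.
- die_left (a point): Centre of the mouth of the steel die cup on the slide's +y half, 50 mm from the middle, 34 mm above the slide's underside. Cup 58 mm across outside, 47 mm inside, 8 mm deep.
- die_right (a point): The same point of the like die cup on the slide's -y half.
- tab_left (a point): Centre of the outer face of the upturned black push tab at the slide's +y end, 30 mm above the slide's underside (42 mm above the table). The tab is 50 mm wide (x), 6 mm thick (y), and stands from 10 to 44 mm above the slide's underside (top 56 mm above the table).
- tab_right (a point): The same point on the like tab at the slide's -y end; its outer face looks to -y.
- lever_hinge (a point): Middle of the lever's hinge, at press x = +20 mm, y = 0, 172 mm above the table. The hinge axis lies along the press's y. At rest the lever rises from here towards press -x at 0.61 rad above level; fully down it is level.
- printed_badge: Badge disc, 45 mm across and 6 mm thick, blue rim, yellow ring, orange centre, lying loose in one of the two die cups (which one varies), with 1 mm play. Origin: centre of its underside, 38 mm above the table.
- pin_back: Plain steel badge back, 45 mm across, 4.5 mm thick, grey centre with a brass pin, lying in the other die cup. Origin: centre of its underside.
- lever (a joint): Lever angle, rad: 0 = up (at rest, held up by a spring), 0.61 = fully down (at its stop, lever level). It springs back up by itself when let go.
- lever_grip (a point): Point on the centre line of the lever's black grip, 150 mm from the hinge; about 258 mm above the table at rest and 172 mm when fully down. The grip is a round bar 26 mm thick reaching from 99 to 195 mm from the hinge. Pushing it down here takes about 4 N at the top, rising to about 7 N at the bottom.
- marker_green: Bystander: white marker pen with a green cap, 130 x 13 x 13 mm, lying on the table. Origin: centre of its underside.
- marker_orange: Bystander: white marker pen with an orange cap, 130 x 13 x 13 mm, lying on the table. Origin: centre of its underside.
- glue_stick: Bystander: upright glue stick, 28 mm across, 85 mm tall, blue cap. Origin: centre of its underside.
- tape_roll: Bystander: yellow tape roll lying flat, 76 mm across, 19 mm high. Origin: centre of its underside.
- red_bowl: Bystander: shallow red bowl, 110 mm across, 36 mm high. Origin: centre of its underside.
- mandarin: Bystander: mandarin, 62 mm across, 50 mm high. Origin: centre of its underside.
- finished_badge: Bystander: finished badge lying on the table, 45 mm across, 7 mm thick, green, white and red. Origin: centre of its underside.
Not all that is in view belongs to the job. Leave any purple look-alike of the printed_badge alone. Leave any pink look-alike of the pin_back alone.

How it is judged (in metres and radians):
On the way, in this order (a step that is already met when the one before it is completed fails the run):
1. the slide is against its stop with the printed badge under the ram (within 4 mm), the lever still up (horizontal distance between printed_badge and ram_axis below 0.004 m and value of joint lever below 0.1 rad and linear speed of slide below 0.01 m/s), for 0.2 s.
2. the lever is pushed all the way down with the printed badge under the ram (value of joint lever above 0.56 rad and horizontal distance between printed_badge and ram_axis below 0.004 m), for 0.1 s.
At the end, for the whole second after the job is handed in: The slide lies flat in its guide, at rest, the printed badge in its die and within 4 mm of the ram axis seen from above, the pin back in the other die, and the lever is back up (within 0.06 rad) (horizontal distance between printed_badge and ram_axis below 0.004 m and value of joint lever below 0.06 rad and linear speed of slide below 0.01 m/s and z of each of printed_badge, pin_back in the frame of slide below 0.031 m and z of slide in the frame of press below 0.016 m and angle between slide's own z axis and vertical below 0.05 rad); the robot touches nothing.
It fails at once if the slide was lifted or tipped (more than 6 mm or 0.1 rad) (z of slide in the frame of press above 0.018 m or angle between slide's own z axis and vertical above 0.1 rad).
It fails at once if the badge or the pin back left its die (z of any of printed_badge, pin_back in the frame of slide above 0.036 m).
It fails at once if the lever was pushed while the printed badge was not under the ram (value of joint lever above 0.25 rad and horizontal distance between printed_badge and ram_axis above 0.006 m).
It fails at once if another thing on the table was moved by more than 15 mm (distance of any of marker_green, marker_orange, glue_stick, tape_roll, red_bowl, mandarin, finished_badge from where it was at the start of the episode above 0.015 m).
It also fails if it takes over 54 s, if anything falls off the work surface, if the arm or the gripper's body presses on something with over 40 N, if the wrist force passes 120 N, or if a joint passes its speed limit or range.

## Working session

There is one attempt and no reset: what is moved stays moved. The work goes in short steps, Python scripts to look and compute and a tool call to move; the robot and the scene stay as the last step left them, time stands still between calls to the robot, and variables do not carry over. Pictures are saved under pics/ and viewed, and the job is handed in when it is done.

Besides the shell and the picture viewer there is one more tool, called after "Request:" by a JSON object that holds its "method" and its "body". servo_tool: Moves the arm, as the interface text tells. Its arguments: {"type":"object","properties":{"moves":{"type":"string"},"hand":{"type":"number"}},"required":["moves"]}

```bash
mkdir -p pics; cat > h.py <<'E'
import numpy as np, cv2
from scipy.spatial.transform import Rotation as R
from workcell import ctrl
def get(name,fn=None):
    im=ctrl.get_image(name)
    if fn: cv2.imwrite('pics/'+fn,im['pixels'][:,:,::-1]); np.savez('pics/'+fn[:-4]+'.npz',**{k:np.array(v) for k,v in im.items()})
    return im
def rot(im):
    a=np.array(im['attitude'],float)
    return R.from_rotvec(a).as_matrix() if a.shape==(3,) else (R.from_quat(a).as_matrix() if a.shape==(4,) else a)
def ray(im,u,v):
    f=240/np.tan(np.radians(float(im['vertical_fov']))/2)
    K=np.array([[f,0,float(im['cx'])],[0,f,float(im['cy'])],[0,0,1]])
    p=cv2.undistortPoints(np.array([[[u,v]]],float),K,np.array([float(im['k1']),0,0,0]))[0,0]
    return rot(im)@np.array([p[0],-p[1],-1])
def at_z(im,u,v,z):
    d=ray(im,u,v);o=np.array(im['xyz'],float);return o+d*(z-o[2])/d[2]
def at_d(im,u,v):
    return np.array(im['xyz'],float)+ray(im,u,v)*float(im['depth'][int(round(v)),int(round(u))])
def proj(im,P):
    f=240/np.tan(np.radians(float(im['vertical_fov']))/2)
    c=rot(im).T@(np.array(P,float)-np.array(im['xyz'],float));x=c[0]/-c[2];y=-c[1]/-c[2];s=1+float(im['k1'])*(x*x+y*y)
    return f*x*s+float(im['cx']),f*y*s+float(im['cy'])
E
python3 - <<'E'
from h import *
for n in('side','top'):
    im=get(n,n+'0.png');print(n,im['xyz'],im['attitude'],im['vertical_fov'],im['cx'],im['cy'],im['k1'])
print(ctrl.get_obs())
E
```

```text
side [  38.14077105 -467.09762045 1031.38761674] [ 0.65323709 -0.28759838 -0.7731325 ] 44.26377169097986 317.5569272855908 244.3542383192642 0.050854802805322036
top [485.08101539  28.03723977 999.88639963] [ 0.06292859 -0.03913018 -1.54233199] 55.6585279865435 321.6046174000953 233.64330409740725 -0.00028540540573219396
{'t': 0.1, 'qpos': array([ 1.17501567e+00,  4.23783133e-01,  1.63054827e+00, -3.22634360e-05,
        1.08858897e+00, -1.90299449e-02]), 'qvel': array([-0.00044556, -0.00286668, -0.00219017,  0.00115069, -0.00078866,
        0.00053549]), 'joint_torque': array([ 2.68376766e-06, -5.45612633e+01, -2.74324000e+01,  6.46102242e-02,
        1.87831954e-02, -2.66015502e-05]), 'ee_pos': array([229.76954757, 580.7587309 , 240.99338061]), 'orientation': array([-1.55182081,  0.29581764, -0.29543015]), 'ft_force': array([-0.61363731, -0.62270146, -0.38500243]), 'moment': array([-0.03072506,  0.01115292,  0.00445175]), 'width': 87.51761451290342}
```

View pics/top0.png

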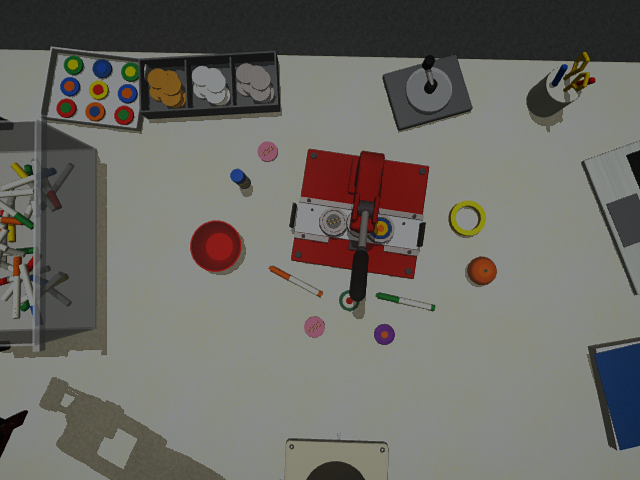

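View pics/side0.png

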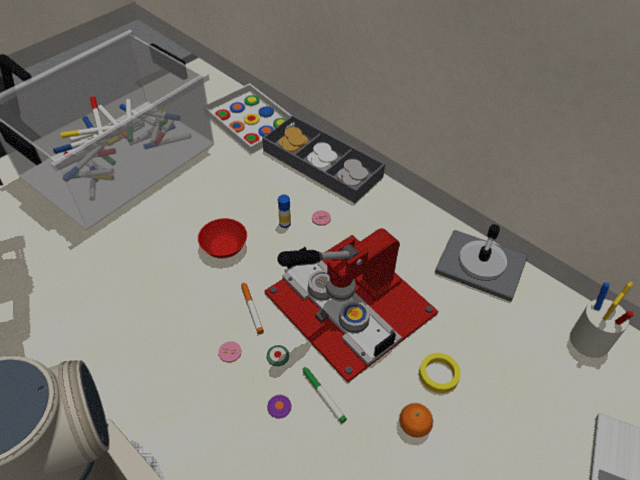

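```bash
python3 - <<'E'
import cv2
a=cv2.imread('pics/top0.png')[135:315,260:500];cv2.imwrite('pics/top0c.png',cv2.resize(a,None,fx=3.3,fy=3.3,interpolation=cv2.INTER_CUBIC))
a=cv2.imread('pics/side0.png')[215:385,240:460];cv2.imwrite('pics/side0c.png',cv2.resize(a,None,fx=3.5,fy=3.5,interpolation=cv2.INTER_CUBIC))
E
```

```text
(no output)
```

View pics/top0c.png

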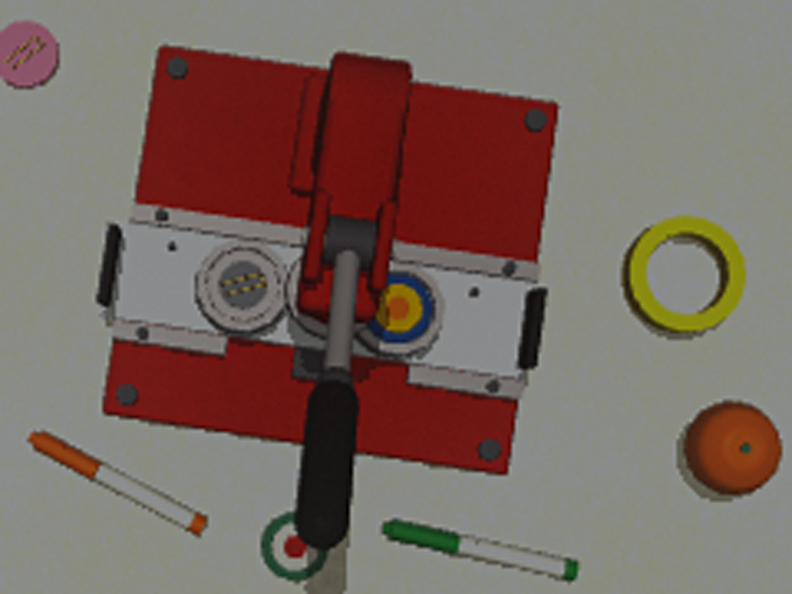

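View pics/side0c.png

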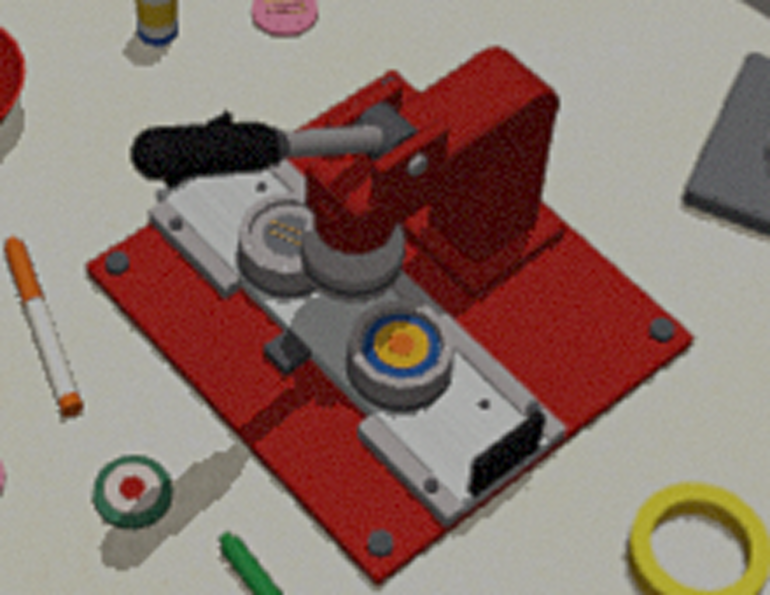

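```bash
cat >> h.py <<'E'
def T(u,v): return u/3.3+260-.35,v/3.3+135-.35
def S(u,v): return u/3.5+240-.36,v/3.5+215-.36
E
python3 - <<'E'
from h import *
t=dict(np.load('pics/top0.npz'));s=dict(np.load('pics/side0.npz'))
M=np.array([[155,135],[155,-135],[-95,-135],[-95,135]],float)
W=np.array([at_z(t,*T(*p),12)[:2] for p in[(160,46),(557,103),(507,473),(104,411)]])
def fit(M,W):
    a,b=M-M.mean(0),W-W.mean(0)
    th=np.arctan2((a[:,0]*b[:,1]-a[:,1]*b[:,0]).sum(),(a*b).sum())
    r=np.array([[np.cos(th),-np.sin(th)],[np.sin(th),np.cos(th)]]);o=W.mean(0)-r@M.mean(0)
    print('yaw',th,'o',o,'res',(W-(M@r.T+o)).round(1).tolist());return th,o,r
th,o,r=fit(M,W)
W2=np.array([at_z(s,*S(*p),12)[:2] for p in[(692,338),(380,583),(88,265)]])
fit(M[1:],W2)
def P(w): return r.T@(np.array(w)[:2]-o)
for n,p,z in [('pinback',(242,289),46),('badge',(398,307),44),('tabR top',(538,288),56),('tabR bot',(530,368),56),('tabL',(116,226),56),('tabL',(104,304),56),('grip end',(320,545),270)]:
    w=at_z(t,*T(*p),z);print(n,w.round(1),P(w).round(1),'depthpt',at_d(t,*T(*p)).round(1))
for n,p,z in [('badge',(401,344),44),('pinb',(285,235),44),('tabR top',(543,414),56),('tabR',(474,462),56),('lug',(285,350),22)]:
    w=at_z(s,*S(*p),z);print(n,w.round(1),P(w).round(1),'depthpt',at_d(s,*S(*p)).round(1))
for n,p in [('tape',(685,276)),('mand',(733,448)),('green',(570,570))]:
    w=at_z(t,*T(*p),20);print(n,w.round(1),P(w).round(1))
E
```

```text
yaw -0.12082051999806676 o [568.2425979  -35.11268677] res [[-1.9, -1.2], [-1.2, 1.9], [1.3, 1.2], [1.8, -1.9]]
yaw -0.12269998394859101 o [565.7918031  -36.01377845] res [[-3.0, 2.7], [1.1, -0.3], [1.9, -2.5]]
pinback [571.9  20.2  46. ] [-3.  55.3] depthpt [572.1  20.1  43.6]
badge [563.3 -79.6  44. ] [  0.4 -44.8] depthpt [563.4 -79.9  41.8]
tabR top [ 576.7 -166.    56. ] [  24.1 -128.9] depthpt [ 576.5 -165.6   57.8]
tabR bot [ 526.1 -161.7   56. ] [ -26.5 -130.7] depthpt [ 527.  -165.5   37. ]
tabL [608.9 101.1  56. ] [ 24.  140.2] depthpt [608.7 101.   57.6]
tabL [559.1 107.1  56. ] [-26.2 140.1] depthpt [561.7 109.9  23.3]
grip end [428.6 -18.9 270. ] [-140.6   -0.7] depthpt [429.6 -18.  283.3]
badge [561.4 -78.8  44. ] [ -1.5 -44.2] depthpt [562.4 -78.1  42.2]
pinb [571.2  21.1  44. ] [-3.8 56.2] depthpt [572.2  22.   42.3]
tabR top [ 574.8 -169.3   56. ] [  22.7 -132.4] depthpt [ 574.8 -169.3   56. ]
tabR [ 525.8 -161.3   56. ] [ -26.9 -130.4] depthpt [ 527.9 -160.    51.8]
lug [523.4 -24.5  22. ] [-45.8   5.1] depthpt [523.1 -24.8  22.6]
tape [ 590.6 -269.    20. ] [  50.4 -229.4]
mand [ 479.5 -300.7   20. ] [ -56.1 -274.4]
green [ 398.  -196.5   20. ] [-149.6 -180.7]
```

```bash
python3 - <<'E'
from h import *
o=ctrl.get_obs();m=R.from_rotvec(o['orientation']).as_matrix();print(m.round(3));
print('jaw ang deg',np.degrees(np.arctan2(m[1,2],m[0,2])),'target',np.degrees(-.121))
a=-.121;r=np.array([[np.cos(a),-np.sin(a)],[np.sin(a),np.cos(a)]])
for p in [(0,-172),(-108,0),(0,-148),(0,-102)]: print(p,(np.array([567,-35.5])+r@p).round(1))
E
```

```text
[[ 0.93  -0.     0.368]
 [-0.368 -0.001  0.93 ]
 [ 0.    -1.    -0.001]]
jaw ang deg 68.41463268781034 target -6.932789321082961
(0, -172) [ 546.2 -206.2]
(-108, 0) [459.8 -22.5]
(0, -148) [ 549.1 -182.4]
(0, -102) [ 554.7 -136.8]
```

Request:
{"method": "servo_tool", "body": {"moves": "0 0 0.06 0 0 0; 0 0 0.12 0 0 0; 0.022 -0.056 0.15 0 0 -5.4; 0.045 -0.112 0.15 0 0 -10.8; 0.068 -0.168 0.15 0 0 -16.2; 0.090 -0.224 0.15 0 0 -21.6; 0.113 -0.280 0.15 0 0 -27; 0.136 -0.336 0.15 0 0 -32.4", "hand": 255}}

```text
t: 1.1
ee_pos: [366.1, 243.2, 391.6]
orientation: [-1.442, 0.737, -0.737]
ft_force: [0.9, 0.4, -0.2]
width: 11.6
```

Request:
{"method": "servo_tool", "body": {"moves": "0.022 -0.056 0 0 0 -5.4; 0.045 -0.113 0 0 0 -10.8; 0.067 -0.169 0 0 0 -16.2; 0.090 -0.226 0 0 0 -21.6; 0.112 -0.282 0 0 0 -27; 0.135 -0.338 0 0 0 -32.4; 0.158 -0.395 0 0 0 -37.8; 0.180 -0.451 0 0 0 -42.9"}}

```text
t: 2.1
ee_pos: [546.2, -207.9, 391.3]
orientation: [-1.148, 1.3, -1.299]
ft_force: [0.1, 0.6, 0.1]
width: 0.7
```

Request:
{"method": "servo_tool", "body": {"moves": "0 0 -0.06 0 0 0; 0 0 -0.12 0 0 0; 0 0 -0.17 0 0 0; 0 0 -0.22 0 0 0; 0 0 -0.22 0 0 0; 0 0 -0.22 0 0 0"}}

```text
t: 2.85
ee_pos: [546.8, -206.2, 173.1]
orientation: [-1.149, 1.296, -1.298]
ft_force: [-0.3, -1.2, 1.3]
width: 0.4
```

```bash
python3 - <<'E'
from h import *
o=ctrl.get_obs();m=R.from_rotvec(o['orientation']).as_matrix();print(o['ee_pos'],o['ft_force'],m[:,1].round(3),np.degrees(np.arctan2(m[1,2],m[0,2])),o['width'])
a=get('top','top1.png')['pixels'][135:315,260:500,::-1];cv2.imwrite('pics/top1c.png',cv2.resize(a,None,fx=3.3,fy=3.3,interpolation=cv2.INTER_CUBIC))
a=get('side','side1.png')['pixels'][215:385,240:460,::-1];cv2.imwrite('pics/side1c.png',cv2.resize(a,None,fx=3.5,fy=3.5,interpolation=cv2.INTER_CUBIC))
E
```

```text
[ 546.83489913 -206.19691225  173.11503515] [-0.29375773 -1.17862295  1.27091813] [ 0.001 -0.001 -1.   ] -6.887923433079704 0.3630379649637852
```

View pics/side1c.png

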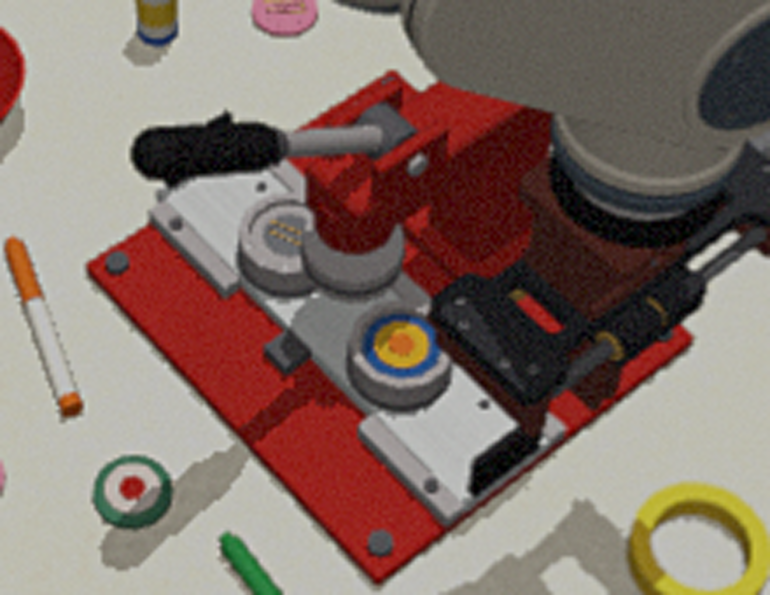

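View pics/top1c.png

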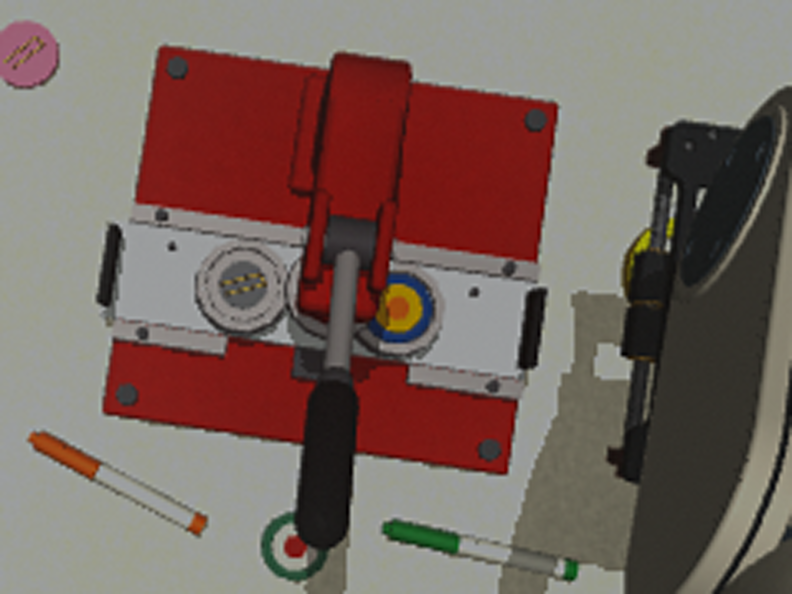

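Request:
{"method": "servo_tool", "body": {"moves": "0 0 -0.05 0 0 0; 0 0 -0.1 0 0 0; 0 0 -0.12 0 0 0; 0 0 -0.12 0 0 0; 0.001 0.01 -0.12 0 0 0; 0.0024 0.02 -0.12 0 0 0; 0.0024 0.02 -0.12 0 0 0"}}

```text
t: 3.82
ee_pos: [549.1, -185.0, 52.8]
orientation: [-1.15, 1.295, -1.297]
ft_force: [0.5, 0.1, -0.0]
width: 0.0
```

Request:
{"method": "servo_tool", "body": {"moves": "0.0006 0.005 0 0 0 0; 0.0012 0.01 0 0 0 0; 0.0018 0.015 0 0 0 0; 0.0024 0.02 0 0 0 0; 0.003 0.025 0 0 0 0"}}

```text
t: 4.45
ee_pos: [551.9, -161.6, 52.1]
orientation: [-1.15, 1.296, -1.299]
ft_force: [-0.8, -5.4, 2.4]
width: 0.6
```

```bash
python3 - <<'E'
from h import *
o=ctrl.get_obs();print(o['t'],o['ee_pos'],o['ft_force'])
a=get('side','side2.png')['pixels'][215:385,240:460,::-1];cv2.imwrite('pics/side2c.png',cv2.resize(a,None,fx=3.5,fy=3.5,interpolation=cv2.INTER_CUBIC))
E
```

```text
4.45 [ 551.91702506 -161.5757864    52.1230732 ] [-0.80588172 -5.39490666  2.42824007]
```

View pics/side2c.png

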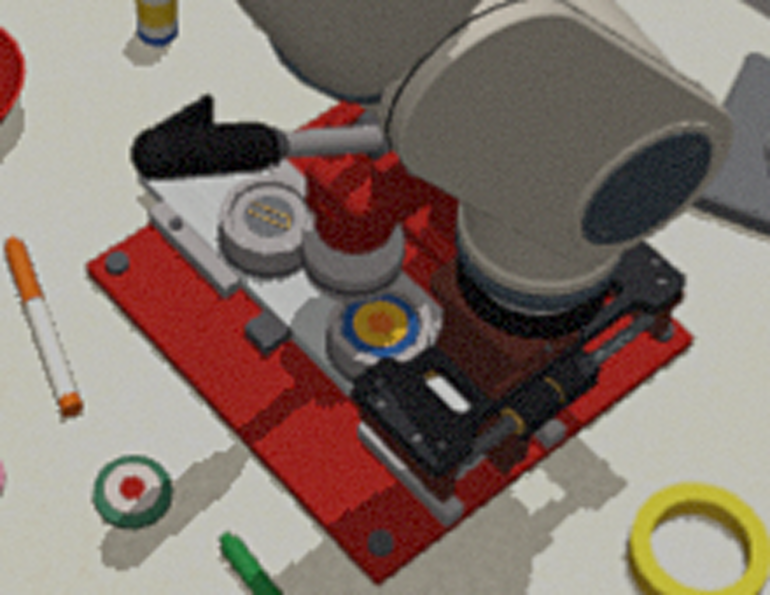

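```bash
python3 - <<'E'
from h import *
s=dict(np.load('pics/side2.npz'))
for p in [(410,130),(415,160),(470,190),(462,230),(470,265),(500,300),(395,100),(330,90),(370,370),(385,400),(620,230)]:
    w=at_d(s,*S(*p)); a=-.121;r=np.array([[np.cos(a),-np.sin(a)],[np.sin(a),np.cos(a)]])
    print(p,w.round(0),(r.T@(w[:2]-[567,-35.5])).round(0))
E
```

```text
(410, 130) [ 416. -181.  453.] [-133. -163.]
(415, 160) [ 419. -183.  434.] [-129. -164.]
(470, 190) [ 445. -191.  398.] [-102. -169.]
(462, 230) [ 519. -139.  252.] [ -35. -109.]
(470, 265) [ 513. -150.  239.] [ -39. -120.]
(500, 300) [ 513. -169.  230.] [ -37. -139.]
(395, 100) [ 417. -172.  461.] [-132. -154.]
(330, 90) [ 411. -146.  451.] [-141. -129.]
(370, 370) [ 481. -121.  154.] [-75. -95.]
(385, 400) [ 473. -138.  155.] [ -81. -114.]
(620, 230) [ 522. -217.  322.] [ -23. -186.]
```

Request:
{"method": "servo_tool", "body": {"moves": "0.0005 0.004 0 0 0 0; 0.001 0.008 0 0 0 0; 0.0014 0.012 0 0 0 0; 0.0019 0.016 0 0 0 0; 0.0022 0.018 0 0 0 0; 0.0024 0.020 0 0 0 0; 0.0026 0.022 0 0 0 0"}}

```text
t: 5.38
ee_pos: [554.4, -139.6, 52.1]
orientation: [-1.15, 1.296, -1.299]
ft_force: [-2.0, -5.5, 3.2]
width: 0.5
```

Request:
{"method": "servo_tool", "body": {"moves": "0.0001 0.001 0 0 0 0; 0.0002 0.002 0 0 0 0"}}

```text
t: 5.62
ee_pos: [554.6, -137.6, 52.1]
orientation: [-1.15, 1.296, -1.299]
ft_force: [-0.7, -5.4, 3.9]
width: 0.5
```

Request:
{"method": "servo_tool", "body": {"moves": "0.0001 0.001 0 0 0 0; 0.0002 0.002 0 0 0 0"}}

```text
t: 5.88
ee_pos: [554.8, -135.7, 52.1]
orientation: [-1.15, 1.296, -1.299]
ft_force: [-0.3, -5.8, 3.1]
width: 0.5
```

Request:
{"method": "servo_tool", "body": {"moves": "0.0001 0.001 0 0 0 0; 0.0002 0.002 0 0 0 0"}}

```text
t: 6.12
ee_pos: [555.5, -134.7, 52.1]
orientation: [-1.15, 1.293, -1.3]
ft_force: [-0.6, -15.9, 0.3]
width: 0.5
```

Request:
{"method": "servo_tool", "body": {"moves": "0.0001 0.001 0 0 0 0; 0.0001 0.001 0 0 0 0; 0.0001 0.001 0 0 0 0"}}

```text
t: 6.5
ee_pos: [555.9, -134.6, 52.2]
orientation: [-1.15, 1.293, -1.301]
ft_force: [1.2, -16.5, 0.0]
width: 0.6
```

```bash
python3 - <<'E'
from h import *
o=ctrl.get_obs();print(o['t'],o['ee_pos'],o['ft_force'])
a=get('side','side3.png')['pixels'][215:385,240:460,::-1];cv2.imwrite('pics/side3c.png',cv2.resize(a,None,fx=3.5,fy=3.5,interpolation=cv2.INTER_CUBIC))
E
```

```text
6.5 [ 555.89944755 -134.63969897   52.19029235] [ 1.17911527e+00 -1.65010412e+01  1.52511683e-02]
```

View pics/side3c.png

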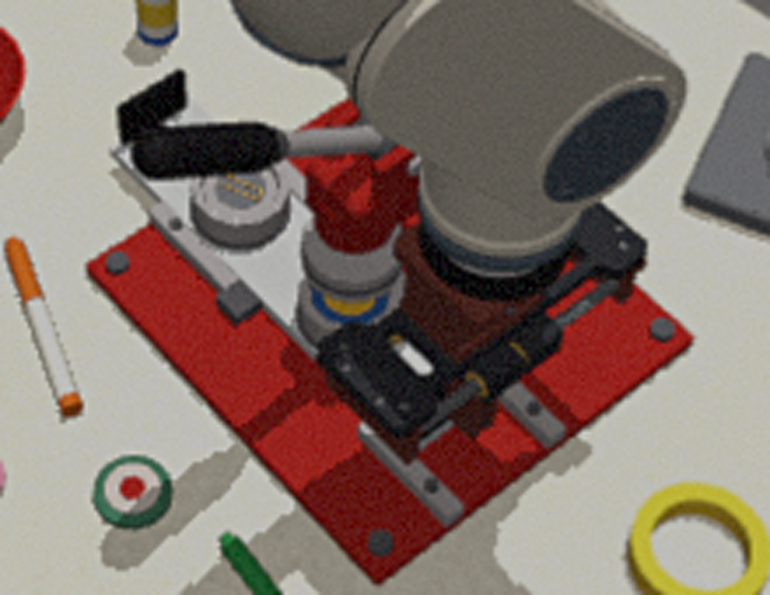

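Request:
{"method": "servo_tool", "body": {"moves": "-0.001 -0.005 0 0 0 0; -0.003 -0.02 0 0 0 0; -0.005 -0.04 0 0 0 0; -0.005 -0.04 0.06 0 0 0; -0.005 -0.04 0.12 0 0 0; -0.005 -0.04 0.18 0 0 0; -0.005 -0.04 0.24 0 0 0; -0.005 -0.04 0.30 0 0 0"}}

```text
t: 7.55
ee_pos: [549.0, -172.7, 353.8]
orientation: [-1.15, 1.298, -1.298]
ft_force: [-0.1, -0.8, 0.1]
width: 0.2
```

```bash
python3 - <<'E'
from h import *
o=ctrl.get_obs();print(o['t'],o['ee_pos'],o['ft_force'])
a=get('side','side4.png')['pixels'][215:385,240:460,::-1];cv2.imwrite('pics/side4c.png',cv2.resize(a,None,fx=3.5,fy=3.5,interpolation=cv2.INTER_CUBIC))
a=get('top','top4.png')['pixels'][135:315,260:500,::-1];cv2.imwrite('pics/top4c.png',cv2.resize(a,None,fx=3.3,fy=3.3,interpolation=cv2.INTER_CUBIC))
E
```

```text
7.55 [ 548.99534536 -172.71962324  353.79089706] [-0.07355648 -0.75229475  0.0685295 ]
```

View pics/side4c.png

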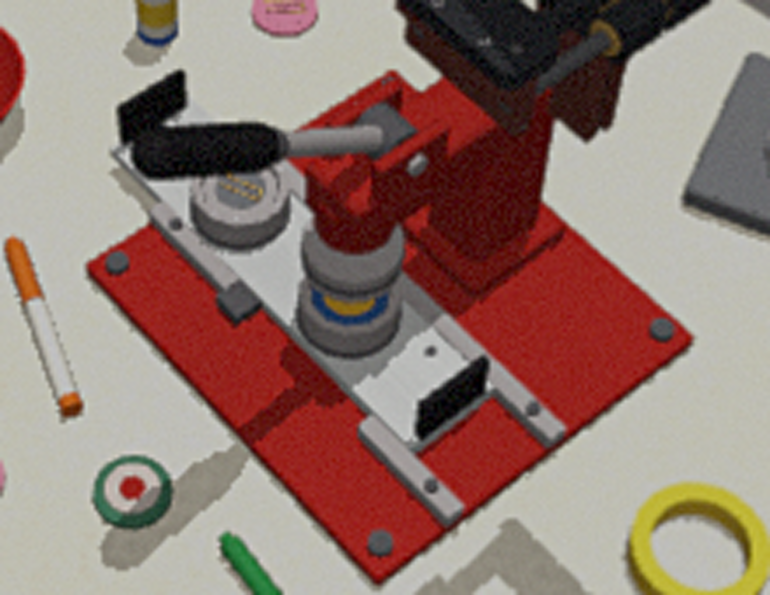

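View pics/top4c.png

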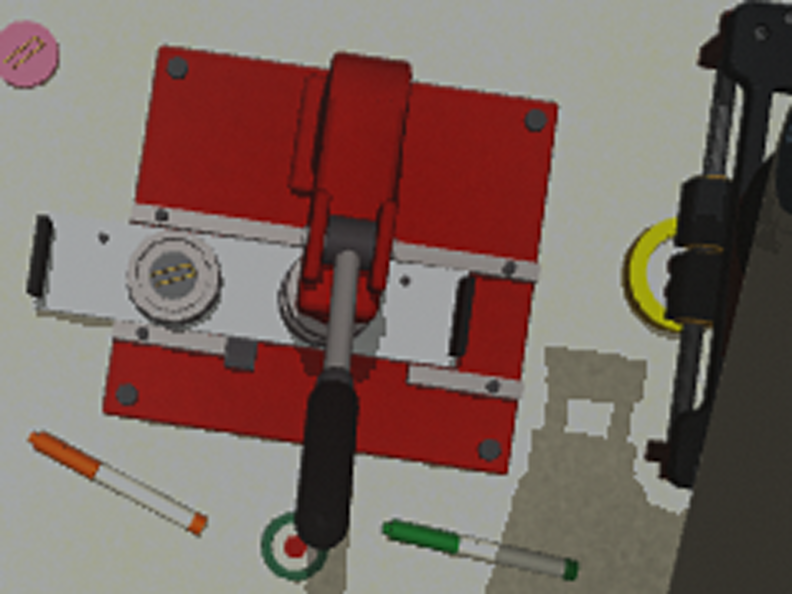

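```bash
python3 - <<'E'
from h import *
t=dict(np.load('pics/top4.npz'));s=dict(np.load('pics/side4.npz'))
for u in [(337,400),(330,450),(326,500)]:
    print('top depth',at_d(t,*T(*u)).round(1))
for u in [(170,140),(205,140),(240,137)]: print('side',at_d(s,*S(*u)).round(1))
a=-.121;r=np.array([[np.cos(a),-np.sin(a)],[np.sin(a),np.cos(a)]])
for x in (-80,-103,-110,-140):print(x,(r@[x,0]+[567,-35.5]).round(1), 172+(20-x)*np.tan(.61)+13/np.cos(.61))
w=at_z(t,*T(173,273),44);print('pin press',(r.T@(w[:2]-[567,-35.5])).round(1))
E
```

```text
top depth [499.1 -27.  249.6]
top depth [474.4 -22.8 268.1]
top depth [451.  -20.3 284.1]
side [441.5 -24.6 289. ]
side [461.3 -27.3 273.6]
side [481.5 -30.5 260.6]
-80 [487.6 -25.8] 257.7523528145695
-103 [464.8 -23.1] 273.8274866469495
-110 [457.8 -22.2] 278.71991868289126
-140 [428.  -18.6] 299.68748455121295
pin press [  2. 101.]
```

Request:
{"method": "servo_tool", "body": {"moves": "-0.03 0.05 0.01 0 0 0; -0.06 0.1 0.01 0 0 0; -0.089 0.15 0.01 0 0 0; -0.089 0.15 0.01 0 0 0"}}

```text
t: 8.15
ee_pos: [458.6, -20.2, 361.2]
orientation: [-1.152, 1.296, -1.294]
ft_force: [-0.4, -0.3, 0.2]
width: 0.8
```

Request:
{"method": "servo_tool", "body": {"moves": "0 0 -0.03 0 0 0; 0 0 -0.05 0 0 0; 0 0 -0.06 0 0 0; 0 0 -0.07 0 0 0; 0 0 -0.08 0 0 0; 0 0 -0.09 0 0 0; 0 0 -0.1 0 0 0; 0 0 -0.1 0 0 0"}}

```text
t: 9.15
ee_pos: [461.9, -22.3, 262.1]
orientation: [-1.148, 1.296, -1.299]
ft_force: [3.3, -0.8, 4.1]
width: 0.6
```

Request:
{"method": "servo_tool", "body": {"moves": "0 0 -0.01 0 0 0; 0 0 -0.02 0 0 0; 0 0 -0.03 0 0 0; 0 0 -0.04 0 0 0; 0 0 -0.046 0 0 0; 0 0 -0.052 0 0 0; 0 0 -0.052 0 0 0"}}

```text
t: 10.02
ee_pos: [459.9, -21.9, 209.8]
orientation: [-1.151, 1.299, -1.296]
ft_force: [-4.3, 0.9, 7.8]
width: 0.6
```

Request:
{"method": "servo_tool", "body": {"moves": "0 0 -0.002 0 0 0; 0 0 -0.004 0 0 0; 0 0 -0.004 0 0 0"}}

```text
t: 10.4
ee_pos: [459.7, -21.9, 206.0]
orientation: [-1.152, 1.299, -1.296]
ft_force: [-6.5, 0.8, 7.8]
width: 0.5
```

Request:
{"method": "servo_tool", "body": {"moves": "0 0 -0.001 0 0 0; 0 0 -0.002 0 0 0; 0 0 -0.002 0 0 0"}}

```text
t: 10.78
ee_pos: [459.6, -21.9, 204.0]
orientation: [-1.152, 1.299, -1.296]
ft_force: [-5.5, 1.5, 7.6]
width: 0.5
```

Request:
{"method": "servo_tool", "body": {"moves": "0 0 -0.001 0 0 0; 0 0 -0.002 0 0 0; 0 0 -0.002 0 0 0"}}

```text
t: 11.15
ee_pos: [459.7, -21.9, 203.3]
orientation: [-1.151, 1.299, -1.296]
ft_force: [-11.3, 1.3, 23.4]
width: 0.4
```

```bash
python3 - <<'E'
from h import *
a=get('side','side5.png')['pixels'][185:385,200:460,::-1];cv2.imwrite('pics/side5c.png',cv2.resize(a,None,fx=3,fy=3,interpolation=cv2.INTER_CUBIC))
E
```

```text
(no output)
```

View pics/side5c.png

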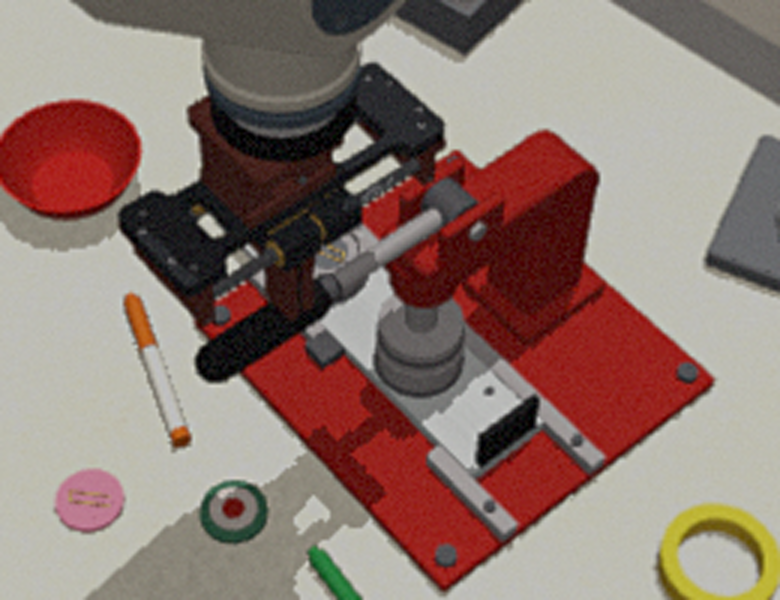

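Request:
{"method": "servo_tool", "body": {"moves": "0 0 0 0 0 0; 0 0 0.01 0 0 0; 0 0 0.025 0 0 0; 0 0 0.045 0 0 0; 0 0 0.065 0 0 0; 0 0 0.085 0 0 0; 0 0 0.12 0 0 0; 0 0 0.16 0 0 0"}}

```text
t: 12.2
ee_pos: [459.9, -22.0, 362.6]
orientation: [-1.151, 1.299, -1.296]
ft_force: [1.3, 1.4, 0.8]
width: 0.4
```

Request:
{"method": "servo_tool", "body": {"moves": "-0.01 -0.05 0.02 0 0 0; -0.02 -0.1 0.02 0 0 0; -0.03 -0.15 0.02 0 0 0; -0.03 -0.2 0.02 0 0 0; -0.03 -0.22 0.02 0 0 0; -0.03 -0.22 0.02 0 0 0; -0.03 -0.22 0.02 0 0 0; -0.03 -0.22 0.02 0 0 0"}}

```text
t: 13.2
ee_pos: [430.8, -240.5, 381.7]
orientation: [-1.151, 1.296, -1.296]
ft_force: [-1.0, -0.1, 0.9]
width: 0.7
```

```bash
python3 - <<'E'
from h import *
o=ctrl.get_obs();print(o['t'],o['ee_pos'],o['ft_force'],o['qvel'].round(3))
get('top','top6.png');im=get('side','side6.png')
a=im['pixels'][185:385,200:460,::-1];cv2.imwrite('pics/side6c.png',cv2.resize(a,None,fx=3,fy=3,interpolation=cv2.INTER_CUBIC))
E
```

```text
13.2 [ 430.75674869 -240.53780921  381.69836008] [-1.04233998 -0.0769648   0.91573375] [-0.002  0.    -0.003 -0.001 -0.001 -0.003]
```

View pics/side6c.png

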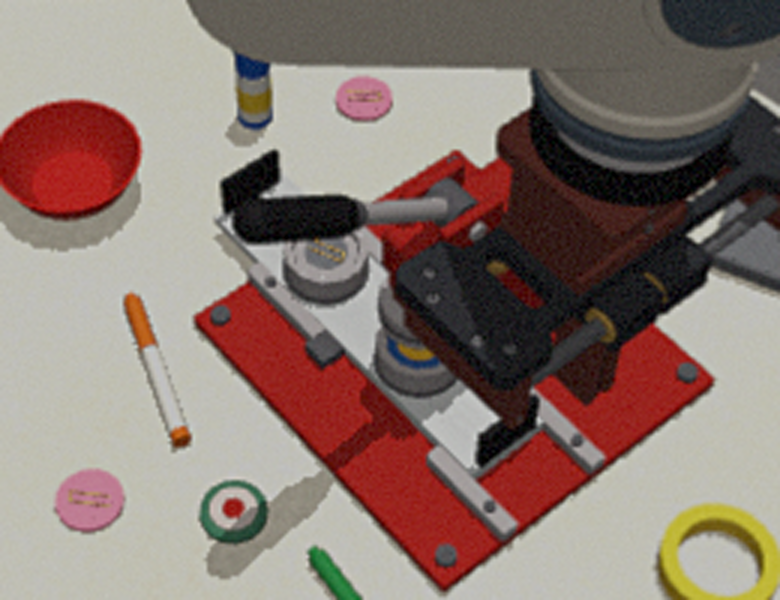

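View pics/top6.png

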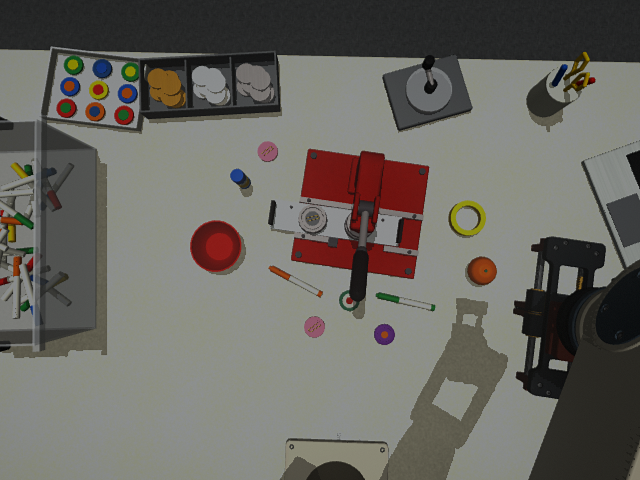

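```bash
python3 -c "
from h import *
a=cv2.imread('pics/top4.png')[135:315,260:480].astype(int);b=cv2.imread('pics/top6.png')[135:315,260:480].astype(int)
print((abs(a-b).sum(2)[:,:150]>90).sum())
print(ctrl.close_job())"
```

```text
13
the job is handed in; nothing more can be done
None
```

I pushed the slide about 44 mm towards press +y by its right-hand tab until its lug met the rail end. The force there rose from about 5.5 N to 16 N, and the printed badge was then under the ram. I then pressed the lever straight down onto its stop: the fingertip stopped at about z 184 mm and the force jumped from 8 to 23 N. After that I raised the tool so the lever could spring back, moved the arm clear and handed the job in at about 13 s.

**Last checks:**
- **Slide and press:** the final pictures show the lug against the rail end and the lever back up. The badge is in its die under the ram and the pin back is in the other die.
- **Rest of the table:** the other things on the table look unmoved. Comparing the top view before and after the lever stroke showed almost no change over the press area (13 pixels).
- **Pin back position:** it measured 101 mm from the ram axis along the guide before the stroke, where 100 mm was expected.
- **Robot:** the arm was at rest with about 1 N on the wrist.

**Small disagreement:** the top and side cameras put the press about 2.6 mm apart. I took a rounded average, and the contact forces confirmed the stops. No check failed.

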